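# Load the reel core and hold the feeder guard at its balance point

### The job

Get the terminal feeder ready for threading: first put the loose reel core over the upright post of the feeder, fully down on its seat, and let go of it. Then take the hinged guard by its grip bar, swing it up to its over-centre balance point, where its weight would make it fall neither way (its heavy interlock box makes that a little short of upright), without letting it go over to the reel side, and finish there: still gripping the bar and keeping the guard motionless. Leave the bottle, the wrench and the bin where they are.

Things in the scene. Friction and masses are not known exactly. Their poses are not given: they have to be found in the camera images.
- feeder: Fixed grey steel feeder base, a plate 130 mm (x) by 290 mm (y, from -170 to +120) by 12 mm thick. Origin: on the table straight under the hinge pin, midway along it. Its x axis runs along the hinge pin; the reel post stands on its -y side and the guard starts lying open on its +y side. Yaw about vertical differs each time.
- hinge_pin (a point): Middle of the hinge pin, 75 mm above the table, over the feeder's origin; pin along feeder x between two grey lugs (tops 85 mm high). Axes as the feeder's. On it turns the guard, 0.36 kg: aluminium plate 100 mm wide, 110 mm long, 4 mm thick, with a heavy black interlock box (64 x 42 mm, 44 mm tall) on the face that is uppermost when it lies open.
- post_seat (a point): Centre of the round steel seat (60 mm diameter, top 20 mm above the table) from which the post rises; 110 mm from the hinge on the feeder's -y side. Axes as the feeder's.
- post_tip (a point): Top centre of the plain steel reel post: 20 mm diameter, 45 mm tall above its seat (top 65 mm above the table), last 7 mm tapered to 10 mm diameter.
- reel_core: Loose white plastic reel core, 0.05 to 0.12 kg: a round hub 50 mm diameter with a flange of 72 mm diameter and 4 mm thickness at the bottom, 36 mm tall overall, with a bore of 26 mm right through. Stands on the table flange down. Origin: centre of its underside, z up along the bore. The hub can be gripped above the flange; on the seat its origin coincides with post_seat.
- guard_bar: Grip bar of the guard: steel rod 12 mm diameter, along the feeder's x, 150 mm from the hinge pin, between two thin arms (82 mm clear between them; 34 mm clear from rod to plate edge). The rod is a roller: it turns freely about its own length, so the guard can swing while the fingers grip it. Origin: middle of the rod, 75 mm above the table when the guard is down.
- guard (a joint): Guard angle (rad). 0 = lying level and at rest on the feeder's +y side; grows as the bar rises; pi/2 = plate vertical; stop at 2.3, over the reel post. Almost frictionless, stays nowhere in between. The box shifts the centre of mass: balance is at 1.357, plate leaning 12 degrees back to the +y side, bar centre 222 mm above the table and 32 mm to the +y side of the pin.
- oil_bottle: Bystander: clear plastic bottle with black cap, 48 mm diameter, 100 mm tall. Origin: centre of its underside.
- wrench: Bystander: steel wrench lying flat on the table beyond the feeder.
- parts_bin: Bystander: open grey plastic bin, 80 x 120 mm, 45 mm tall. Origin: centre of its underside.
Things that resemble listed ones, but are neither listed nor needed, are in the scene too. Of the things that look like the reel_core, the smallest one is meant.

How it is judged:
By the outcome, as a careful person would: the job done as asked, in the order asked, and still so for the second after the job is handed in, while the arm keeps its last pose, push and grip.
It also fails if it takes over 54 s, if anything falls off the work surface, if the arm or the gripper's body presses on something with over 40 N, if the wrist force passes 120 N, or if a joint passes its speed limit or range.

### The arm

A 6-joint arm with a two-finger parallel gripper is mounted at the origin on the work surface. World frame = base frame: x ahead of the robot, y to its left, z up, the work surface at z = 0. Lengths are in m, angles in rad, forces in N, time in s.
With the tool pointing down it reaches from about 0.35 to 0.775 m from the base axis. Payload 7.3 kg.
Tool frame: the origin (TCP) lies on the mounting face of the last link; the fingertips stand 178 mm ahead of it and the grasp point (between the pads) lies 159 mm ahead of it (robot.grip_depth is the distance from the TCP to the grasp point, in m); z points along the fingers, y is the line along which they close (so a half turn about z gives the same grasp; the last joint's range is limited). The gripper opens to 92 mm and grips with 3 to 60 N. Pads are 19 mm wide; open, the fingers measure 130 mm over their backs; the gripper's body (75 mm by 190 mm) begins 47 mm behind the grasp point.
Start: joints at [1.124, 0.342, 1.524, -0, 1.275, -0.146], TCP at [0.156, 0.501, 0.405] pointing down, gripper open.
Joint ranges: [-2.53, 2.53], [-0.77, 2.02], [0.04, 2.7], [-1, 4.14], [0.28, 2.66], [-3.11, 3.11]. Speed limits (rad/s): [2.57, 2.57, 3.14, 3.14, 3.14, 3.14].

### API

Orientations are given as [roll, pitch, yaw] about the fixed x, y, z axes, in that order (R = Rz(yaw) Ry(pitch) Rx(roll)).
In Python, from cell import observe, cams, robot, models gives the robot as it stands.
- The arm moves only by the shell command python3 -m jog 'ROWS' [FORCE]. ROWS is JSON, a list of rows, each a list of 3 entries, a list of its own where there are three numbers: the shift along the tool's x, y, z each as a share of 0.4 m, from -1 to 1, then the turn about the tool's z as a share of pi rad, from -1 to 1, then the closure, from 0 (fully open) to 1 (shut). In form: [[[x, y, z], turn, jaw], ...]. A call has 1 to 12 rows; each row is the pose to reach, as a shift and turn from the pose commanded when the call began, along the tool's axes at that moment, turning the shorter way round; what a row does not reach only later rows make up. A row lasts 1/8 s, in which the tool goes at most 62.5 mm and 10.7 degrees, less where a joint would pass 70% of its speed; a pose out of reach is approached as far as the arm can. A call with a number of a shift or a turn outside -1 to 1 is refused whole. A call with a gripper value outside its range is refused whole. The fingers move at their own pace and stop on an object; FORCE is the grip in N (left out, the last holds). Time passes only in rows, so rows that repeat a pose let the fingers close. It gives the time, the measured TCP pose, the force, the opening and the grip force at its end, in the units of the state.
- observe(): the state, without advancing time (a new reading comes with each control period).
- cams.read_camera(name): name is "scene" or "side" or "wrist"; returns the picture (400x640x3 uint8, red, green, blue); there is no depth.
- cams.camera_model(name): a dict with "camera_matrix" (3x3 intrinsics, pixels), "pose" (4x4, takes a point from camera to world coordinates). Camera axes: x right, y down, z forward; pixel columns grow to the right and rows downward; lengths in m; the calibration is good to about 2 mm. A picture is of the moment at which its call begins: read the wrist's pose just before it. camera_model takes no time and is no camera call; for the wrist camera it gives the pose at the moment of the call.
- robot.hand_in(): hands the job in; it is judged then, once.
Trained networks look in the newest picture that a camera, given by its name, has taken for a name from the list of things; names that differ only in an ending like _2 or _b are one class to them, and where a whole thing is asked for, a point or a joint stands for the part that bears it (a point fixed in the world has none). Each returns a list of dicts, best first, with "confidence" (0 to 1); they miss things now and then, are a little off and sometimes report something else, mostly with a low value. They report only what shows in the picture. A call takes as long as a camera call. They do not tell look-alikes from the thing itself.
- models.find_in(target, camera): "position" ([x, y, z] in m, in world coordinates, good to about 4 mm: the middle of the surface that is visible of it).
- models.pinpoint(target, camera): "position" ([x, y, z] in m, in world coordinates, good to about 4 mm: a listed point, or the origin of a listed thing).
The state is a dict: "time": time; "qpos": joint angles; "qvel": joint speeds; "joint_efforts": joint torques, N m; "tool_pos": TCP position; "tool_rot": TCP orientation; "contact_force": force on the tool from outside, world axes, zero at the start; "torque": the same for the moment, N m; "opening": finger opening in m; "grip_force": force on a finger pad.
Only numpy, scipy, OpenCV 4.12 (cv2) and the standard library are available. Lean on these libraries where they do the work, as an engineer would, in place of code of your own. Each camera call takes 0.05 s, during which the arm holds its last target. There are 200 camera calls.

## Working session

There is one attempt and no reset: what is moved stays moved. The work goes in short steps, Python scripts to look and compute and a shell command to move; the robot and the scene stay as the last step left them, time stands still between calls to the robot, and variables do not carry over. Pictures are saved under pics/ and viewed, at most 10 in all, crops included, and the job is handed in when it is done.

```bash
mkdir -p pics; ls
python3 - <<'E'
from cell import observe,cams,robot,models
import cv2
s=observe();print(s['time'],s['tool_pos'],s['tool_rot'],s['opening'])
for n in("scene","side"):
    cv2.imwrite(f"pics/{n}0.png",cams.read_camera(n)[:,:,::-1])
    for t in("reel_core","post_seat","post_tip","hinge_pin","guard_bar","feeder","oil_bottle","parts_bin"):
        for d in models.pinpoint(t,n)[:4]: print(n,t,[round(float(v),3) for v in d["position"]],round(d["confidence"],2))
print(observe()['time'])
E
```

```text
pics
0.0 [0.15547829 0.50130269 0.40403947] [-3.14003347e+00 -2.14564795e-04  2.84077319e+00] 0.0919310119843458
scene reel_core [0.48, -0.427, -0.004] 0.86
scene reel_core [0.462, -0.301, -0.001] 0.75
scene reel_core [0.446, -0.152, -0.001] 0.74
scene post_seat [0.562, 0.023, 0.019] 0.66
scene post_tip [0.563, 0.026, 0.065] 0.8
scene hinge_pin [0.533, 0.132, 0.076] 0.86
scene guard_bar [0.486, 0.274, 0.073] 0.53
scene feeder [0.533, 0.131, 0.003] 0.84
scene oil_bottle [0.732, -0.242, 0.002] 0.81
scene parts_bin [0.759, 0.258, -0.005] 0.85
side reel_core [0.48, -0.427, 0.002] 0.73
side reel_core [0.45, -0.152, -0.003] 0.63
side reel_core [0.462, -0.301, -0.001] 0.57
side post_seat [0.569, 0.025, 0.019] 0.86
side post_tip [0.565, 0.024, 0.066] 0.81
side hinge_pin [0.536, 0.132, 0.076] 0.83
side guard_bar [0.489, 0.271, 0.074] 0.69
side feeder [0.532, 0.129, 0.073] 0.18
side oil_bottle [0.726, -0.243, 0.002] 0.88
side parts_bin [0.76, 0.26, -0.002] 0.88
0.9
```

View pics/scene0.png

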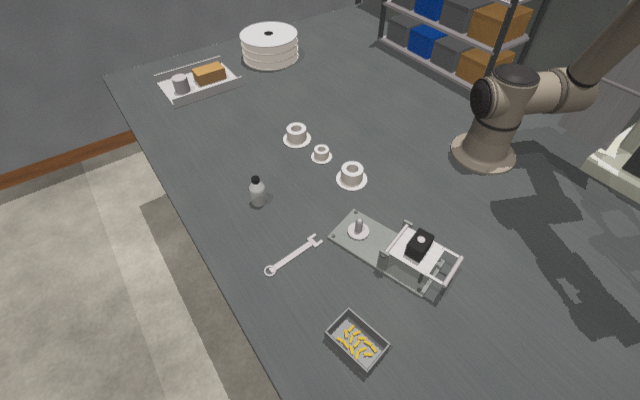

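View pics/side0.png

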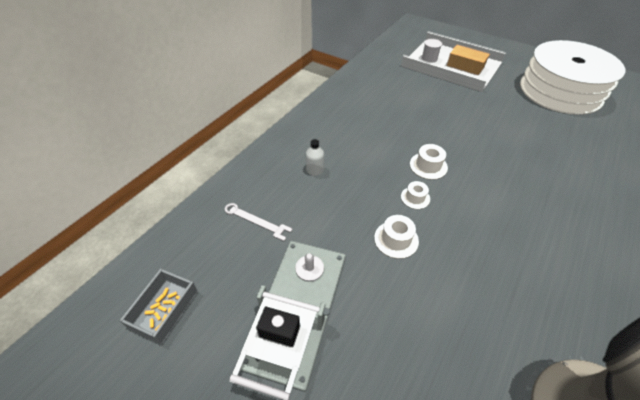

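The scene picture shows three cores in a row, at about (297,135), (321,153) and (352,175). The middle one is clearly the smallest, and that one is at world (0.462,-0.301). In the side picture it is at (416,195). The seat-to-bar distance comes out at 0.260, as it should, and the feeder yaw is about 0.30.

```bash
cat > h.py <<'E'
import numpy as np
from scipy.spatial.transform import Rotation as R
from cell import observe,cams,robot,models
def state():
    s=observe();return s,R.from_euler('xyz',s['tool_rot']).as_matrix(),np.array(s['tool_pos'])
def go(grasp,ang):
    """print shift/turn (jog units) to bring grasp point to `grasp`, tool y along world angle ang (mod pi)"""
    s,M,p=state()
    d=np.array(grasp)-(p+M[:,2]*robot.grip_depth)
    a=np.arctan2(M[1,1],M[0,1]);t=(ang-a+np.pi/2)%np.pi-np.pi/2
    sh=M.T@d/0.4
    print("shift",sh.round(4),"turn",round(-t/np.pi,4),"rows",round(np.linalg.norm(d)/.0625,1),round(abs(np.degrees(t))/10.7,1),'q',np.round(s['qpos'],2),'t',s['time'])
def look(n,ts,save=None):
    im=cams.read_camera(n)
    if save:
        import cv2; cv2.imwrite(save,im[:,:,::-1])
    for t in ts:
        for d in models.pinpoint(t,n)[:3]: print(n,t,np.round(d["position"],4),round(d["confidence"],2))
E
python3 - <<'E'
from h import *
go([.44,.12,.25],.30)
E
```

```text
shift [-0.9618 -0.7001 -0.0112] turn 0.3088 rows 7.6 5.2 q [ 1.12  0.34  1.52 -0.    1.28 -0.15] t 0.9
```

```bash
python3 -m jog '[[[-0.96,-0.7,-0.05],0.309,0],[[-0.96,-0.7,-0.05],0.309,0],[[-0.96,-0.7,-0.05],0.309,0],[[-0.96,-0.7,-0.05],0.309,0],[[-0.96,-0.7,-0.05],0.309,0],[[-0.96,-0.7,-0.05],0.309,0],[[-0.96,-0.7,-0.05],0.309,0],[[-0.96,-0.7,-0.05],0.309,0],[[-0.96,-0.7,-0.05],0.309,0],[[-0.96,-0.7,-0.05],0.309,0]]'
python3 - <<'E'
from h import *
look("wrist",["post_seat","post_tip","hinge_pin","guard_bar"],"pics/w1.png")
go([.462,-.301,.2],.30)
E
```

```text
time: 2.15
tool_pos: [0.439, 0.1205, 0.4246]
tool_rot: [-3.141, -0.001, 1.87]
contact_force: [-0.9, -0.9, -0.6]
opening: 0.0915
grip_force: 0.0
wrist post_seat [0.5641 0.0208 0.0177] 0.62
wrist post_tip [0.5642 0.0243 0.0656] 0.94
wrist hinge_pin [0.5332 0.1305 0.0756] 0.84
wrist guard_bar [0.4884 0.2789 0.0745] 0.71
shift [-1.025  -0.2576  0.164 ] turn 0.0003 rows 6.8 0.0 q [ 0.1   0.2   1.67  0.    1.28 -0.2 ] t 2.4
```

View pics/w1.png

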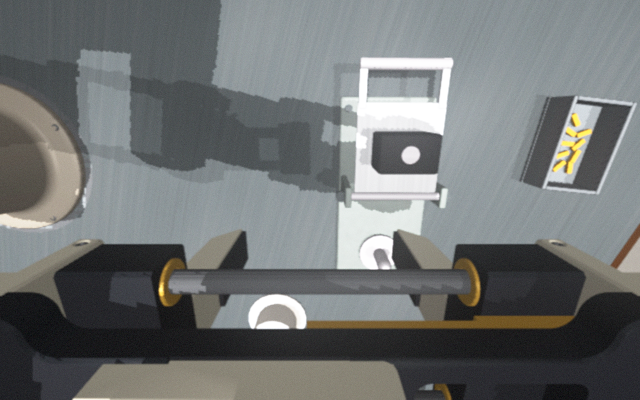

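The wrist view shows the feeder with the guard down, its bar at about (405,63), the pin at (398,197) and the post at (380,250). These agree with the earlier points. Next I move over the reel.

```bash
python3 -m jog '[[[-1,-0.258,0.16],0,0],[[-1,-0.258,0.16],0,0],[[-1,-0.258,0.16],0,0],[[-1,-0.258,0.16],0,0],[[-1,-0.258,0.16],0,0],[[-1,-0.258,0.16],0,0],[[-1,-0.258,0.16],0,0],[[-1,-0.258,0.16],0,0],[[-1,-0.258,0.16],0,0]]'
python3 - <<'E'
from h import *
look("wrist",["reel_core"],"pics/w2.png")
look("scene",["reel_core"]);look("side",["reel_core"])
go([.462,-.301,.026],.30)
E
```

```text
time: 3.52
tool_pos: [0.4587, -0.2915, 0.3606]
tool_rot: [-3.142, -0.001, 1.871]
contact_force: [0.9, 0.2, -0.1]
opening: 0.092
grip_force: 0.0
wrist reel_core [ 0.444  -0.1591  0.0012] 0.94
wrist reel_core [ 0.4618 -0.3007  0.0015] 0.83
wrist reel_core [ 0.479  -0.4242 -0.0024] 0.67
scene reel_core [ 0.4466 -0.1535  0.0014] 0.81
scene reel_core [ 0.4789 -0.4251 -0.0036] 0.61
scene reel_core [ 0.4629 -0.2975 -0.0024] 0.52
side reel_core [ 0.4818 -0.4304  0.0022] 0.74
side reel_core [0.5704 0.0226 0.017 ] 0.7
side reel_core [ 0.4629 -0.301  -0.0009] 0.68
shift [-2.470e-02  1.000e-04  4.398e-01] turn 0.0002 rows 2.8 0.0 q [-0.71  0.41  1.54  0.    1.19 -1.01] t 3.825
```

View pics/w2.png

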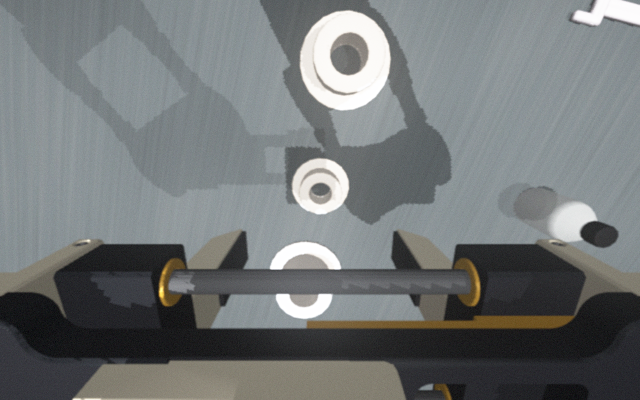

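Three cores are visible: a large one at (345,60), a small one at (320,187) and a medium one at (306,280). I'll check positions and diameters using the calibration.

Run:
```python
from h import *
m=cams.camera_model("wrist");K=m["camera_matrix"];P=np.array(m["pose"])
def bp(u,v,z):
    d=P[:3,:3]@np.linalg.solve(K,[u,v,1]);c=P[:3,3];return c+d*(z-c[2])/d[2]
for n,l,r,v in(("A",300,390,60),("B",292,349,187),("C",269,341,280)):
    a,b=bp(l,v,.004),bp(r,v,.004);print(n,((a+b)/2).round(4),np.linalg.norm(a-b).round(4))
for x,y in((.444,-.155),(.462,-.301),(.48,-.427)):
    q=P[:3,:3].T@(np.array([x,y,.002])-P[:3,3]);q=K@q;print((q/q[2])[:2].round(0))
```

```text
A [ 0.4466 -0.1547  0.004 ] 0.1
B [ 0.464  -0.3022  0.004 ] 0.0722
C [ 0.4836 -0.4385  0.004 ] 0.1018
[343.  60.]
[319. 185.]
[305. 272.]
```

```bash
python3 -m jog '[[[-0.025,0.002,0.1],0,0],[[-0.025,0.002,0.25],0,0],[[-0.025,0.002,0.37],0,0],[[-0.025,0.002,0.42],0,0],[[-0.025,0.002,0.436],0,0],[[-0.025,0.002,0.436],0,0],[[-0.025,0.002,0.436],0,0.6],[[-0.025,0.002,0.436],0,0.6],[[-0.025,0.002,0.436],0,0.6],[[-0.025,0.002,0.436],0,0.6],[[-0.025,0.002,0.436],0,0.6]]' 20
python3 -m jog '[[[0,0,-0.05],0,0.6],[[0,0,-0.15],0,0.6],[[0,0,-0.3],0,0.6],[[0,0,-0.3],0,0.6]]'
python3 - <<'E'
from h import *
look("wrist",["reel_core"]);look("scene",["reel_core"]);look("side",["reel_core"])
s,M,p=state();print(p+M[:,2]*robot.grip_depth)
go([.565,.0235,.12],.30)
E
```

```text
time: 5.2
tool_pos: [0.4624, -0.3017, 0.1864]
tool_rot: [3.141, 0.0, 1.87]
contact_force: [-0.6, 0.5, 1.5]
opening: 0.0488
grip_force: 20.0
time: 5.7
tool_pos: [0.4632, -0.3024, 0.3109]
tool_rot: [3.137, 0.008, 1.87]
contact_force: [1.3, 0.3, -1.2]
opening: 0.049
grip_force: 20.0
wrist reel_core [ 0.4663 -0.3038  0.1226] 0.8
wrist reel_core [ 0.4779 -0.4255 -0.0024] 0.62
wrist reel_core [ 0.4463 -0.1623  0.0015] 0.6
scene reel_core [ 0.4477 -0.1544  0.0055] 0.77
scene reel_core [ 0.4794 -0.424  -0.0005] 0.58
side reel_core [ 0.4471 -0.1534 -0.0015] 0.92
side reel_core [ 0.4597 -0.3003  0.1166] 0.56
side reel_core [ 0.4791 -0.4275  0.0029] 0.46
[ 0.46164804 -0.30112776  0.14541635]
shift [0.6992 0.4862 0.0648] turn -0.0003 rows 5.5 0.0 q [-0.72  0.49  1.59  0.    1.07 -1.02] t 6.0
```

```bash
python3 -m jog '[[[0.699,0.486,0],0,0.6],[[0.699,0.486,0],0,0.6],[[0.699,0.486,0],0,0.6],[[0.699,0.486,0],0,0.6],[[0.699,0.486,0],0,0.6],[[0.699,0.486,0],0,0.6],[[0.699,0.486,0.08],0,0.6],[[0.699,0.486,0.08],0,0.6]]'
python3 - <<'E'
from h import *
import cv2
for n in("scene","side"):
    look(n,["post_tip","post_seat","reel_core"])
s,M,p=state();print(p+M[:,2]*robot.grip_depth)
a=cams.read_camera("scene")[150:300,290:440,::-1];b=cams.read_camera("side")[190:340,240:390,::-1]
cv2.imwrite("pics/c3.png",cv2.resize(np.hstack([a,b]),(800,400),interpolation=cv2.INTER_CUBIC))
go([.5645,.0240,.12],.30)
E
```

```text
time: 7.0
tool_pos: [0.5647, 0.0233, 0.2713]
tool_rot: [-3.135, -0.003, 1.871]
contact_force: [-0.6, 0.4, -0.6]
opening: 0.0487
grip_force: 20.0
scene post_tip [0.5634 0.0262 0.0647] 0.95
scene post_tip [ 0.728  -0.2399  0.004 ] 0.4
scene post_seat [0.5617 0.023  0.018 ] 0.7
scene reel_core [ 0.4794 -0.427   0.0006] 0.76
scene reel_core [0.5612 0.024  0.0856] 0.69
scene reel_core [ 0.4468 -0.1567  0.0031] 0.69
side post_tip [0.566  0.0236 0.0628] 0.89
side post_seat [0.5663 0.0195 0.0177] 0.91
side reel_core [0.5664 0.0213 0.0869] 0.97
side reel_core [ 0.4813 -0.4291  0.0021] 0.97
side reel_core [ 0.4456 -0.1524 -0.0028] 0.87
[0.56602849 0.02238288 0.11586932]
shift [ 0.0045 -0.0022 -0.011 ] turn -0.0004 rows 0.1 0.0 q [-0.1   0.55  1.58  0.    1.01 -0.39] t 7.5
```

View pics/c3.png

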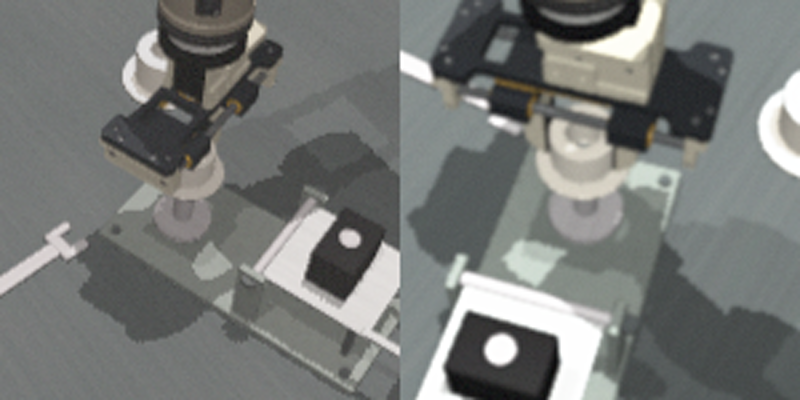

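The picture shows the reel held just above the post and nearly aligned. By the same cameras, the post is about 2 mm further in +y than the reel.

```bash
python3 -m jog '[[[0.005,0,0],0,0.6],[[0.005,0,0.03],0,0.6],[[0.005,0,0.045],0,0.6],[[0.005,0,0.06],0,0.6],[[0.005,0,0.075],0,0.6],[[0.005,0,0.09],0,0.6],[[0.005,0,0.09],0,0.6]]'
```

```text
time: 8.38
tool_pos: [0.565, 0.0247, 0.2377]
tool_rot: [-3.141, -0.0, 1.87]
contact_force: [0.2, -0.2, -0.8]
opening: 0.0484
grip_force: 20.0
```

```bash
python3 -m jog '[[[0,0,0.02],0,0.6],[[0,0,0.04],0,0.6],[[0,0,0.06],0,0.6],[[0,0,0.07],0,0.6],[[0,0,0.077],0,0.6],[[0,0,0.077],0,0.6]]'
```

```text
time: 9.12
tool_pos: [0.5651, 0.0247, 0.2074]
tool_rot: [-3.141, -0.0, 1.87]
contact_force: [0.1, -0.4, -0.3]
opening: 0.049
grip_force: 20.0
```

```bash
python3 -m jog '[[[0,0,0.003],0,0.6],[[0,0,0.004],0,0.6],[[0,0,0.004],0,0.2],[[0,0,0.004],0,0.1],[[0,0,0.004],0,0.1],[[0,0,0.004],0,0.1],[[0,0,-0.1],0,0.1],[[0,0,-0.25],0,0.1],[[0,0,-0.4],0,0.1],[[0,0,-0.4],0,0.1]]'
python3 - <<'E'
from h import *
import cv2
for n in("scene","side"): look(n,["post_seat","reel_core","guard_bar","hinge_pin"])
a=cams.read_camera("scene")[150:300,310:460,::-1];b=cams.read_camera("side")[190:340,240:390,::-1]
cv2.imwrite("pics/c4.png",cv2.resize(np.hstack([a,b]),(800,400),interpolation=cv2.INTER_CUBIC))
go([.4885,.2745,.25],.30+np.pi/2)
E
```

```text
time: 10.38
tool_pos: [0.5659, 0.0247, 0.3728]
tool_rot: [3.132, 0.004, 1.87]
contact_force: [-0.8, 0.4, -0.3]
opening: 0.0826
grip_force: 0.0
scene post_seat [0.5622 0.0238 0.0236] 0.55
scene reel_core [0.5628 0.0272 0.02  ] 0.97
scene reel_core [ 0.4787 -0.4256 -0.0045] 0.86
scene reel_core [ 4.444e-01 -1.554e-01  1.000e-04] 0.62
scene guard_bar [0.4876 0.2723 0.0734] 0.47
scene hinge_pin [0.532  0.1328 0.0736] 0.66
scene hinge_pin [0.486  0.2734 0.0731] 0.49
side post_seat [0.5704 0.0252 0.017 ] 0.87
side reel_core [0.5651 0.0243 0.0198] 0.82
side reel_core [ 0.4803 -0.4272  0.0009] 0.63
side reel_core [ 4.458e-01 -1.552e-01 -3.000e-04] 0.59
side guard_bar [0.564  0.0214 0.0644] 0.65
side guard_bar [0.4888 0.2724 0.0754] 0.63
side hinge_pin [0.5342 0.1297 0.0755] 0.61
shift [ 0.6532  0.0012 -0.1049] turn 0.4997 rows 4.2 8.4 q [-0.09  0.45  1.47  0.    1.23 -0.39] t 10.975
```

View pics/c4.png

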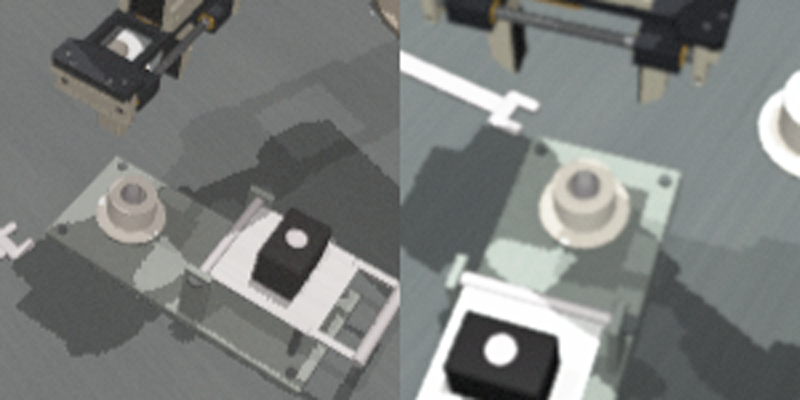

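The reel is seated: its origin height reads 0.020 in both cameras, and it is centred on the post. Next is the guard bar.

```bash
python3 -m jog '[[[0.653,0.001,0],-0.5,0.7],[[0.653,0.001,0],-0.5,0.7],[[0.653,0.001,0],-0.5,0.7],[[0.653,0.001,0],-0.5,0.7],[[0.653,0.001,0],-0.5,0.7],[[0.653,0.001,0],-0.5,0.7],[[0.653,0.001,0],-0.5,0.7],[[0.653,0.001,0],-0.5,0.7],[[0.653,0.001,0],-0.5,0.7],[[0.653,0.001,0],-0.5,0.7]]'
python3 - <<'E'
from h import *
for i in range(3): look("wrist",["guard_bar","hinge_pin"],"pics/w5.png")
go([.4876,.2737,.083],.3014+np.pi/2)
E
```

```text
time: 12.22
tool_pos: [0.4885, 0.2744, 0.3675]
tool_rot: [3.142, -0.0, -2.843]
contact_force: [-0.3, 0.9, 0.9]
opening: 0.0274
grip_force: 0.0
wrist guard_bar [0.4847 0.2763 0.0743] 0.66
wrist hinge_pin [0.5325 0.1322 0.0745] 0.88
wrist guard_bar [0.4858 0.2768 0.0782] 0.94
wrist hinge_pin [0.5309 0.1303 0.0734] 0.78
wrist guard_bar [0.4884 0.2748 0.0749] 0.95
wrist guard_bar [ 0.531   0.1287 -0.0007] 0.43
wrist hinge_pin [0.5313 0.1336 0.0731] 0.88
wrist hinge_pin [0.5662 0.0245 0.0185] 0.7
shift [ 0.0027 -0.001   0.3133] turn -0.0008 rows 2.0 0.0 q [ 0.37  0.44  1.48  0.    1.22 -1.49] t 12.675
```

View pics/w5.png

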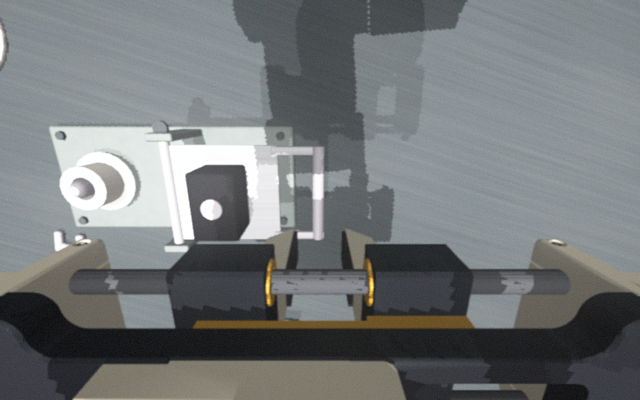

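The bar in the wrist picture runs vertically at u≈318, v 148–238, straight between the fingers (image centre 320), so it is aligned along the closing line. I descend and grip.

```bash
python3 -m jog '[[[0.002,0,0.15],0,0.7],[[0.002,0,0.25],0,0.7],[[0.002,0,0.3],0,0.7],[[0.002,0,0.319],0,0.7],[[0.002,0,0.319],0,0.7],[[0.002,0,0.319],0,1],[[0.002,0,0.319],0,1],[[0.002,0,0.319],0,1],[[0.002,0,0.319],0,1]]' 25
python3 - <<'E'
from h import *
s,M,p=state();g=p+M[:,2]*robot.grip_depth;print(p,g,s['time'],M[:,:2].round(3).tolist())
seat=np.array([.565,.0247]);
for b in (g[:2],np.array([.4876,.2737])): d=b-seat;print(np.linalg.norm(d),np.arctan2(-d[0],d[1]))
E
```

```text
time: 13.8
tool_pos: [0.4884, 0.2732, 0.2409]
tool_rot: [-3.139, 0.002, -2.842]
contact_force: [2.2, -7.5, 1.9]
opening: 0.011
grip_force: 25.0
[0.48839323 0.27316077 0.24088173] [0.48875276 0.27291727 0.08168232] 13.8 [[-0.956, -0.295], [-0.295, 0.956], [-0.002, -0.002]]
0.2596641153978387 0.29803034018389907
0.2607522962506754 0.30137491756643636
```

```bash
python3 -m jog '[[[0,-0.003,0],0,1],[[0,-0.005,-0.037],0,1],[[0,-0.0105,-0.0745],0,1],[[0,-0.022,-0.118],0,1],[[0,-0.0387,-0.16],0,1]]'
python3 - <<'E'
from h import *
s,M,p=state();g=p+M[:,2]*robot.grip_depth;u=np.array([-.295,.9555,0])
d=g-np.array([.53265,.1299,.0817]);print(g,d@u,d[2],'th',np.arctan2(d[2],d@u),np.hypot(d[2],d@u),s['contact_force'],s['opening'])
E
```

```text
time: 14.42
tool_pos: [0.4926, 0.259, 0.3055]
tool_rot: [-3.141, 0.002, -2.842]
contact_force: [6.0, -4.9, -4.9]
opening: 0.0112
grip_force: 25.0
[0.49291409 0.25894818 0.14626917] 0.13502762867751789 0.06456916720894129 th 0.4460497115646761 0.14967176707826318 [ 5.99569313 -4.86847357 -4.93053485] 0.011185377213633165
```

```bash
python3 -m jog '[[[0,-0.0236,-0.0395],0,1],[[0,-0.0497,-0.0761],0,1],[[0,-0.08,-0.1093],0,1],[[0,-0.1082,-0.1341],0,1],[[0,-0.1387,-0.1559],0,1],[[0,-0.1712,-0.1745],0,1],[[0,-0.2054,-0.1898],0,1],[[0,-0.2054,-0.1898],0,1],[[0,-0.2054,-0.1898],0,1]]'
python3 - <<'E'
from h import *
s,M,p=state();g=p+M[:,2]*robot.grip_depth;u=np.array([-.295,.9555,0])
d=g-np.array([.53265,.1299,.0817]);print(g,d@u,d[2],'th',np.arctan2(d[2],d@u),np.hypot(d[2],d@u),s['contact_force'],s['opening'])
for n in("scene","side","wrist"): look(n,["guard_bar","hinge_pin"])
s,M,p=state();print(s['contact_force'],p)
E
```

```text
time: 15.55
tool_pos: [0.5167, 0.1803, 0.3809]
tool_rot: [3.141, 0.002, -2.843]
contact_force: [2.0, 4.4, 7.2]
opening: 0.0109
grip_force: 25.0
[0.51691545 0.18046256 0.22174804] 0.05295421698288919 0.14004804490244552 th 1.2092978076628647 0.14972509468111317 [2.00518933 4.39686691 7.19788697] 0.010930946448101294
scene guard_bar [0.515  0.1778 0.2119] 0.62
scene hinge_pin [0.5301 0.1308 0.0747] 0.93
side hinge_pin [0.5324 0.1314 0.0744] 0.72
wrist guard_bar [0.5141 0.1819 0.2131] 0.89
[2.523531   3.71709647 6.75549361] [0.51664416 0.18056469 0.38084314]
```

```bash
python3 -m jog '[[[0,-0.013,-0.006],0,1],[[0,-0.026,-0.012],0,1],[[0,-0.04,-0.016],0,1],[[0,-0.052,-0.019],0,1],[[0,-0.052,-0.019],0,1],[[0,-0.052,-0.019],0,1],[[0,-0.052,-0.019],0,1],[[0,-0.052,-0.019],0,1]]'
python3 - <<'E'
from h import *
import cv2
u=np.array([-.295,.9555,0])
for n in("scene","side","wrist")*3:
    s,M,p=state();g=p+M[:,2]*robot.grip_depth
    d=g-np.array([.53265,.1299,.0817]);print(round(d@u,4),round(d[2],4),'th',np.arctan2(d[2],d@u).round(4),np.hypot(d[2],d@u).round(4),s['contact_force'].round(1) if hasattr(s['contact_force'],'round') else s['contact_force'])
    look(n,["guard_bar","hinge_pin"])
a=cams.read_camera("scene")[120:320,300:500,::-1];b=cams.read_camera("side")[160:360,200:400,::-1]
cv2.imwrite("pics/c6.png",cv2.resize(np.hstack([a,b]),(800,400),interpolation=cv2.INTER_CUBIC))
print(observe()['time'])
E
```

```text
time: 17.0
tool_pos: [0.5229, 0.1604, 0.3874]
tool_rot: [-3.141, 0.0, -2.843]
contact_force: [5.9, 1.7, 0.7]
opening: 0.0107
grip_force: 25.0
0.032 0.1465 th 1.356 0.1499 [5.9 1.7 0.7]
scene guard_bar [0.522  0.1603 0.2204] 0.58
scene hinge_pin [0.5308 0.1321 0.0725] 0.89
scene hinge_pin [ 7.566e-01  2.602e-01 -7.000e-04] 0.53
scene hinge_pin [0.5577 0.0238 0.021 ] 0.22
0.032 0.1465 th 1.356 0.1499 [4.9 2.  0.6]
side guard_bar [ 0.7252 -0.2465  0.0031] 0.5
side hinge_pin [0.5315 0.1284 0.0741] 0.66
0.032 0.1465 th 1.3557 0.1499 [4.5 2.2 0.8]
wrist guard_bar [0.5215 0.1631 0.2208] 0.65
wrist hinge_pin [0.5241 0.1617 0.2228] 0.65
0.032 0.1464 th 1.3558 0.1499 [5.6 2.1 0.8]
scene guard_bar [0.5216 0.1617 0.2178] 0.65
scene guard_bar [0.5336 0.1312 0.0719] 0.47
scene hinge_pin [0.5322 0.1302 0.0755] 0.56
0.032 0.1464 th 1.3557 0.1499 [5.2 2.3 1.8]
side hinge_pin [0.5337 0.1296 0.0742] 0.78
side hinge_pin [ 0.7252 -0.2432  0.0038] 0.4
0.032 0.1464 th 1.3558 0.1499 [4.9 0.5 1.8]
wrist guard_bar [0.5223 0.1658 0.2224] 0.57
0.032 0.1465 th 1.3559 0.1499 [5.6 2.5 0.4]
scene hinge_pin [0.533  0.1313 0.0731] 0.83
0.032 0.1465 th 1.3557 0.1499 [4.4 1.1 1.5]
side hinge_pin [0.5342 0.1301 0.0749] 0.89
0.032 0.1464 th 1.3559 0.1499 [4.4 1.8 0.2]
wrist guard_bar [0.5212 0.1637 0.2207] 0.55
18.45
```

View pics/c6.png

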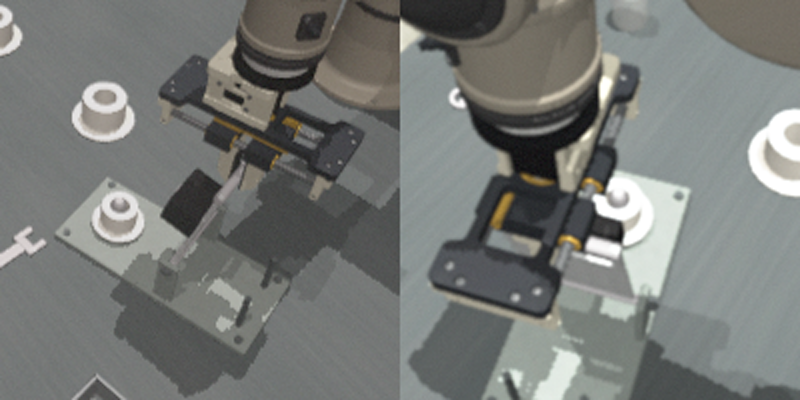

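The reel sits on its post. The guard is held still at 1.356 rad with the bar 150 mm from the pin, and the grip is firm.

```bash
python3 -c "
from cell import robot
print(robot.hand_in())"
```

```text
the job is handed in; nothing more can be done
None
```

The job is handed in at about 18.5 s: the smallest reel core is fully down on its post seat and released, and the guard is gripped by its bar and held still at 1.356 rad (balance is 1.357).

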